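Shift the row of leather stamps to the bench rack in order

ROBOT

A 7-joint arm with a two-finger parallel gripper is mounted at the origin on the work surface. World frame = base frame: x ahead of the robot, y to its left, z up, the work surface at z = 0. Lengths are in m, angles in rad, forces in N, time in s.
With the tool pointing down it reaches from about 0.425 to 0.8 m from the base axis. Payload 8.3 kg.
Tool frame: the origin (TCP) lies midway between the tips of the shut fingers; the grasp point (between the pads) lies 19 mm behind it; z points along the fingers, y is the line along which they close (so a half turn about z gives the same grasp; the last joint's range is limited). The gripper opens to 85 mm and grips with 20 to 120 N. Pads are 22 mm wide; open, the fingers measure 114 mm over their backs; the gripper's body (76 mm by 85 mm) begins 54 mm behind the grasp point. The pads swing forward as they close: fully open they stand 13 mm farther back than shut.
Start: joints at [1.261, 0.383, 0.016, 1.37, -0.006, 1.388, -0.046], TCP at [0.153, -0.606, 0.231] pointing down, gripper open.
Joint ranges: [-2.95, 2.95], [-0.25, 2.06], [-1.52, 1.56], [0.18, 2.33], [-1.44, 4.58], [0.02, 2.06], [-3.01, 3.01]. Speed limits (rad/s): [2.39, 2.39, 3.01, 3.01, 3.14, 3.14, 3.14].

INTERFACE

Orientations are given as a unit quaternion [w, x, y, z].
In Python, from workcell import env gives the robot as it stands.
- The arm moves only by the tool apply_moves, never from a script. Its argument "rows" is a list that holds one entry, the list of rows, each a list of 6 numbers: the shift along the tool's x, y, z in mm, then the turn, a rotation vector about the tool's x, y, z in rad. In form: [[[x, y, z, ax, ay, az], ...]]. A call has 1 to 20 rows; each row shifts and turns the commanded pose from where the row before left it, along the tool's axes as they then stand; what a row does not reach is not made up. A row lasts 1/10 s, in which the tool goes at most 50 mm and 8.59 degrees, less where a joint would pass 70% of its speed; a pose out of reach is approached as far as the arm can. A call is refused whole if a number of a shift passes 50 or a number of a turn 0.15, either way. A call with a gripper value outside its range is refused whole. "gripper" is the opening in per cent of the stroke, from 0 (shut) to 100 (fully open), set as the call begins (left out, the last holds). The fingers move at their own pace and stop on an object; "grip_force" is the grip in N (left out, the last holds). Time passes only in rows, so rows that do not move let the fingers close. It gives the time, the measured TCP pose, the force, the opening and the grip force at its end, in the units of the state.
- env.get_state(): the state, without advancing time (a new reading comes with each control period).
- env.snapshot(name): name is "scene" or "top"; returns a dict with "pixels" (384x512x3 uint8, red, green, blue), "depth" (384x512 float32, m along the optical axis (not along the pixel's ray), 0 where there is no reading), "fov_y" (degrees; the focal length in pixels is half the picture's height over the tangent of half this angle, whatever the lens; pixels are square), "cx", "cy" (the principal point, pixels), "rvec" (rotation vector, rad) and "tvec" (3), from world to camera coordinates, as OpenCV has them. Camera axes: x right, y down, z forward; pixel columns grow to the right and rows downward; lengths in m; the calibration is good to about 2 mm. A picture is of the moment at which its call begins.
- env.sign_off(): hands the job in; it is judged then, once.
The state is a dict: "t": time; "qpos": joint angles; "qd": joint speeds; "effort": joint torques, N m; "eef_pos": TCP position; "ee_rot": TCP orientation; "wrist_force": force on the tool from outside, world axes, zero at the start; "ft_torque": the same for the moment, N m; "gripper_width": finger opening in m; "finger_force": force on a finger pad.
Only numpy, scipy, OpenCV 4.12 (cv2) and the standard library are available. Lean on these libraries where they do the work, as an engineer would, in place of code of your own. Each camera call takes 0.05 s, during which the arm holds its last target. There are 200 camera calls.

TASK

Move the four leather stamps from the pale storage rack (the one with the leather tags) into the empty dark rack, keeping their order as counted from the brass pin: the stamp nearest the storage rack's pin goes into the bay nearest the dark rack's pin, the second into the second bay, and so on. Leave every stamp standing upright and flat on the floor of its own bay; set each one down gently, without dropping it.

Things in the scene. Friction and masses are not known exactly. Their poses are not given: they have to be found in the camera images.
- stamp_round_mid (a point): loose steel leather stamp, upright, 90 mm tall, about 0.22 kg: a dark foot 14 mm thick, a round disc 34 mm across, and centred on it a bright round shank 16 mm in diameter, from 14 to 90 mm above the underside (grip this). The point is on its axis, 45 mm above the underside; z up the shank. Starts in any bay of the storage rack.
- stamp_square_mid (a point): loose steel leather stamp, upright, 90 mm tall, about 0.22 kg: a dark foot 14 mm thick, a square 32 x 32 mm, and centred on it a bright round shank 16 mm in diameter, from 14 to 90 mm above the underside (grip this). The point is on its axis, 45 mm above the underside; z up the shank. Starts in any bay of the storage rack.
- stamp_oblong_mid (a point): loose steel leather stamp, upright, 90 mm tall, about 0.22 kg: a dark foot 14 mm thick, a plain bar 20 mm (its x) by 42 mm (its y), and centred on it a bright round shank 16 mm in diameter, from 14 to 90 mm above the underside (grip this). The point is on its axis, 45 mm above the underside; z up the shank. Starts in any bay of the storage rack.
- stamp_cross_mid (a point): loose steel leather stamp, upright, 90 mm tall, about 0.22 kg: a dark foot 14 mm thick, an equal-armed cross 42 mm across with arms 14 mm wide, and centred on it a bright round shank 16 mm in diameter, from 14 to 90 mm above the underside (grip this). The point is on its axis, 45 mm above the underside; z up the shank. Starts in any bay of the storage rack.
- tag_round: tan leather tag 34 x 42 x 3 mm bearing a small dark imprint of the round foot, fixed on the storage rack's ledge right beside the bay in which the round stamp stands at the start (that bay's middle lies 54 mm from the tag's origin along its -x). Origin: centre of its underside; z up. It stays there and is not moved.
- tag_square: tan leather tag 34 x 42 x 3 mm bearing a small dark imprint of the square foot, fixed on the storage rack's ledge right beside the bay in which the square stamp stands at the start (that bay's middle lies 54 mm from the tag's origin along its -x). Origin: centre of its underside; z up. It stays there and is not moved.
- tag_oblong: tan leather tag 34 x 42 x 3 mm bearing a small dark imprint of the oblong foot, fixed on the storage rack's ledge right beside the bay in which the oblong stamp stands at the start (that bay's middle lies 54 mm from the tag's origin along its -x). Origin: centre of its underside; z up. It stays there and is not moved.
- tag_cross: tan leather tag 34 x 42 x 3 mm bearing a small dark imprint of the cross foot, fixed on the storage rack's ledge right beside the bay in which the cross stamp stands at the start (that bay's middle lies 54 mm from the tag's origin along its -x). Origin: centre of its underside; z up. It stays there and is not moved.
- store_rack: pale wood storage rack, tags on a ledge at its +x side, holds the stamps. 276 mm long (y), fixed. Row of four bays, 52 x 52 mm inside, middles at x = 0, y = +87, +29, -29, -87 mm; floor 12 mm above the origin, walls 6 mm thick, 14 mm above the floor. Brass pin, 12 mm thick, top 38 mm above the origin, stands at y = +128.5 mm: count from it. Origin: on the table under the row's middle; z up.
- bench_rack: dark wood bench rack, no tags, 64 mm deep, empty. 276 mm long (y), fixed. Row of four bays, 52 x 52 mm inside, middles at x = 0, y = -87, -29, +29, +87 mm; floor 12 mm above the origin, walls 6 mm thick, 14 mm above the floor. Brass pin, 12 mm thick, top 38 mm above the origin, stands at y = -128.5 mm: count from it. Origin: on the table under the row's middle; z up.
There are look-alikes about, which are no part of the job. Leave any pink or purple look-alike of the part that bears stamp_square_mid alone.

How it is judged:
At the end, for the whole second after the job is handed in: Each stamp stands in the dark rack, in the bay with the same number from its pin as its starting bay (beside its tag) had: axis within 16 mm of the bay's middle along rack x and y, middle point 57 +-4 mm above the rack's origin, tilt under 0.1 rad, at rest, released (((y of tag_round in the frame of store_rack between 0.067 and 0.107 m and y of stamp_round_mid in the frame of bench_rack between -0.103 and -0.071 m) or (y of tag_round in the frame of store_rack between 0.009 and 0.049 m and y of stamp_round_mid in the frame of bench_rack between -0.045 and -0.013 m) or (y of tag_round in the frame of store_rack between -0.049 and -0.009 m and y of stamp_round_mid in the frame of bench_rack between 0.013 and 0.045 m) or (y of tag_round in the frame of store_rack between -0.107 and -0.067 m and y of stamp_round_mid in the frame of bench_rack between 0.071 and 0.103 m)) and x of stamp_round_mid in the frame of bench_rack between -0.016 and 0.016 m and z of stamp_round_mid in the frame of bench_rack between 0.053 and 0.061 m and angle between each of stamp_round_mid, stamp_square_mid, stamp_oblong_mid, stamp_cross_mid's own z axis and vertical below 0.1 rad and linear speed of each of stamp_round, stamp_square, stamp_oblong, stamp_cross below 0.02 m/s and contact force between each of stamp_round, stamp_square, stamp_oblong, stamp_cross and the fingers below 0.1 N and ((y of tag_square in the frame of store_rack between 0.067 and 0.107 m and y of stamp_square_mid in the frame of bench_rack between -0.103 and -0.071 m) or (y of tag_square in the frame of store_rack between 0.009 and 0.049 m and y of stamp_square_mid in the frame of bench_rack between -0.045 and -0.013 m) or (y of tag_square in the frame of store_rack between -0.049 and -0.009 m and y of stamp_square_mid in the frame of bench_rack between 0.013 and 0.045 m) or (y of tag_square in the frame of store_rack between -0.107 and -0.067 m and y of stamp_square_mid in the frame of bench_rack between 0.071 and 0.103 m)) and x of stamp_square_mid in the frame of bench_rack between -0.016 and 0.016 m and z of stamp_square_mid in the frame of bench_rack between 0.053 and 0.061 m and ((y of tag_oblong in the frame of store_rack between 0.067 and 0.107 m and y of stamp_oblong_mid in the frame of bench_rack between -0.103 and -0.071 m) or (y of tag_oblong in the frame of store_rack between 0.009 and 0.049 m and y of stamp_oblong_mid in the frame of bench_rack between -0.045 and -0.013 m) or (y of tag_oblong in the frame of store_rack between -0.049 and -0.009 m and y of stamp_oblong_mid in the frame of bench_rack between 0.013 and 0.045 m) or (y of tag_oblong in the frame of store_rack between -0.107 and -0.067 m and y of stamp_oblong_mid in the frame of bench_rack between 0.071 and 0.103 m)) and x of stamp_oblong_mid in the frame of bench_rack between -0.016 and 0.016 m and z of stamp_oblong_mid in the frame of bench_rack between 0.053 and 0.061 m and ((y of tag_cross in the frame of store_rack between 0.067 and 0.107 m and y of stamp_cross_mid in the frame of bench_rack between -0.103 and -0.071 m) or (y of tag_cross in the frame of store_rack between 0.009 and 0.049 m and y of stamp_cross_mid in the frame of bench_rack between -0.045 and -0.013 m) or (y of tag_cross in the frame of store_rack between -0.049 and -0.009 m and y of stamp_cross_mid in the frame of bench_rack between 0.013 and 0.045 m) or (y of tag_cross in the frame of store_rack between -0.107 and -0.067 m and y of stamp_cross_mid in the frame of bench_rack between 0.071 and 0.103 m)) and x of stamp_cross_mid in the frame of bench_rack between -0.016 and 0.016 m and z of stamp_cross_mid in the frame of bench_rack between 0.053 and 0.061 m); the robot touches nothing.
It fails at once if a stamp is dropped or slammed into the dark rack (moving faster than 0.5 m/s within 15 mm of its floor) ((x of stamp_round_mid in the frame of bench_rack between -0.04 and 0.04 m and y of stamp_round_mid in the frame of bench_rack between -0.12 and 0.12 m and z of stamp_round_mid in the frame of bench_rack below 0.072 m and linear speed of stamp_round above 0.5 m/s) or (x of stamp_square_mid in the frame of bench_rack between -0.04 and 0.04 m and y of stamp_square_mid in the frame of bench_rack between -0.12 and 0.12 m and z of stamp_square_mid in the frame of bench_rack below 0.072 m and linear speed of stamp_square above 0.5 m/s) or (x of stamp_oblong_mid in the frame of bench_rack between -0.04 and 0.04 m and y of stamp_oblong_mid in the frame of bench_rack between -0.12 and 0.12 m and z of stamp_oblong_mid in the frame of bench_rack below 0.072 m and linear speed of stamp_oblong above 0.5 m/s) or (x of stamp_cross_mid in the frame of bench_rack between -0.04 and 0.04 m and y of stamp_cross_mid in the frame of bench_rack between -0.12 and 0.12 m and z of stamp_cross_mid in the frame of bench_rack below 0.072 m and linear speed of stamp_cross above 0.5 m/s)).
It also fails if it takes over 106 s, if anything falls off the work surface, if the arm or the gripper's body presses on something with over 40 N, if the wrist force passes 120 N, or if a joint passes its speed limit or range.

## Working session

There is one attempt and no reset: what is moved stays moved. The work goes in short steps, Python scripts to look and compute and a tool call to move; the robot and the scene stay as the last step left them, time stands still between calls to the robot, and variables do not carry over. Pictures are saved under pics/ and viewed, at most 14 in all, crops included, and the job is handed in when it is done.

Besides the shell and the picture viewer there is one more tool, called after "Call:" in YAML: its name, and indented under it one key for each argument. apply_moves: Moves the arm, as the interface text tells. Its arguments: {"type":"object","properties":{"rows":{"type":"array"},"gripper":{"type":"number"},"grip_force":{"type":"number"}},"required":["rows"]}

```bash
mkdir -p pics; cat > h.py <<'E'
import numpy as np, cv2
from workcell import env
def snap(n):
    s=env.snapshot(n); h,w=s['pixels'].shape[:2]
    f=h/2/np.tan(np.radians(s['fov_y'])/2)
    R=cv2.Rodrigues(np.array(s['rvec'],float))[0]; t=np.array(s['tvec'],float).ravel()
    s.update(f=f,R=R,t=t); return s
def plane(s,u,v,z):
    d=s['R'].T@np.array([(u-s['cx'])/s['f'],(v-s['cy'])/s['f'],1.]); c=-s['R'].T@s['t']
    return c+d*(z-c[2])/d[2]
def cloud(s):
    v,u=np.mgrid[:384,:512]; d=s['depth']
    P=np.stack([(u-s['cx'])/s['f']*d,(v-s['cy'])/s['f']*d,d],-1)
    return (P-s['t'])@s['R']
def proj(s,p):
    q=s['R']@np.array(p)+s['t']; return q[:2]/q[2]*s['f']+[s['cx'],s['cy']]
def save(s,name,k=1):
    im=s['pixels'][...,::-1]
    cv2.imwrite('pics/'+name,cv2.resize(im,None,fx=1.5,fy=1.5))
E
python3 - <<'E'
from h import *
for n in('top','scene'):
    s=snap(n); save(s,n+'0.png'); print(n,s['f'],-s['R'].T@s['t'],s['R'].round(3).tolist(),s['cx'],s['cy'],(s['depth']>0).mean())
st=env.get_state(); print(st)
E
```

```text
top 427.2391793066932 [0.48699829 0.03793094 1.06099088] [[-0.011, -1.0, -0.002], [-0.992, 0.012, -0.127], [0.128, 0.001, -0.992]] 254.67359059555366 193.08218288208644 0.995941162109375
scene 445.2976776647461 [1.18941356 0.42043399 0.82307103] [[-0.553, 0.833, -0.008], [0.62, 0.405, -0.672], [-0.557, -0.376, -0.74]] 251.45652050604377 196.53425030449867 0.9959971110026041
{'t': 0.1, 'qpos': array([ 1.26109829,  0.38416073,  0.01636472,  1.37107167, -0.00633666,
        1.3882185 , -0.04652243]), 'qd': array([ 0.0002641 , -0.00195768,  0.00096135, -0.00272153, -0.00165037,
       -0.00061156, -0.00185219]), 'effort': array([ 3.62099854e-03, -6.29131436e+01,  8.48502964e-01, -3.72757745e+01,
        1.71382504e-02,  1.03039190e-02, -4.45953162e-05]), 'eef_pos': array([ 0.15262662, -0.60559112,  0.2303644 ]), 'ee_rot': array([-8.99229879e-04,  9.92392900e-01,  1.23107728e-01, -1.05458717e-04]), 'wrist_force': array([-0.52879338, -0.35188082, -0.20118449]), 'ft_torque': array([-0.00153092,  0.00224675, -0.01366459]), 'finger_force': 0.0, 'gripper_width': 0.08550702631544406}
```

View pics/top0.png

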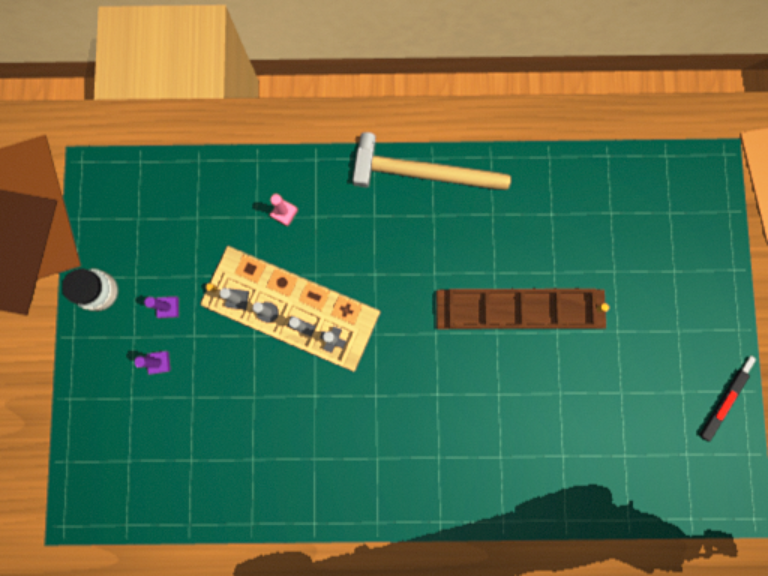

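View pics/scene0.png

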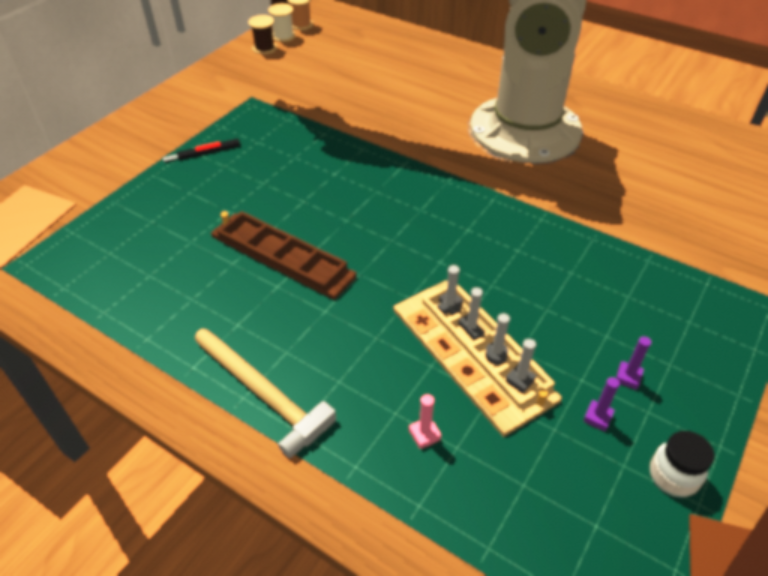

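Top view: store rack left (pin at about (210,288), stamps at (232,296), (265,310), (297,324), (332,338); tags from pin: square, round, oblong, cross). Dark rack right, centre about (520,309), pin at (604,307). The look-alikes are pink and purple.

```bash
python3 - <<'E'
from h import *
for n in('top','scene'):
    s=snap(n); P=cloud(s); im=s['pixels']; hsv=cv2.cvtColor(im,cv2.COLOR_RGB2HSV).astype(int)
    X,Y,Z=P[...,0],P[...,1],P[...,2]
    print(n,'table z',np.median(Z[(abs(X-.35)<.05)&(abs(Y)<.05)]))
    # shanks: high points near store rack
    m=((Z>.06)&(Z<.105)&(X>.2)&(X<.75)&(Y>.03)&(Y<.45)&(hsv[...,1]<90)).astype(np.uint8)
    k,l,st,c=cv2.connectedComponentsWithStats(m)
    for i in range(1,k):
        if st[i,4]>8:
            q=P[l==i]; q=q[q[:,2]>.06]; top=q[q[:,2]>q[:,2].max()-.012]
            print(' shank',st[i,4],q.mean(0).round(4),'top',top.mean(0).round(4),q[:,2].max().round(4))
    # bench rack top points
    m=(Z>.017)&(Z<.045)&(X>.3)&(X<.7)&(Y>-.3)&(Y<0.0)&~((hsv[...,0]>60)&(hsv[...,0]<95))
    q=P[m]; w=q[(q[:,2]>.022)&(q[:,2]<.031)]
    print(' bench',len(q),cv2.minAreaRect(w[:,:2].astype(np.float32)),np.percentile(q[:,2],[5,50,95]))
    b=(hsv[...,0]>18)&(hsv[...,0]<32)&(hsv[...,1]>150)&(hsv[...,2]>120)
    k,l,st,c=cv2.connectedComponentsWithStats(b.astype(np.uint8))
    for i in range(1,k):
        if 4<st[i,4]<60: print(' brass',c[i]*1.5,st[i,4],plane(s,*c[i],.036).round(4))
E
```

```text
top table z 0.0007011972766356253
 shank 62 [0.6067 0.2743 0.0928] top [0.6075 0.2761 0.1008] 0.1045
 shank 60 [0.5849 0.2248 0.0939] top [0.5854 0.2262 0.1005] 0.1039
 shank 58 [0.5614 0.17   0.0938] top [0.5621 0.1713 0.1009] 0.1045
 shank 46 [0.5392 0.1194 0.0966] top [0.5396 0.1203 0.101 ] 0.1045
 bench 739 ((0.5872037410736084, -0.18439652025699615), (0.2299204021692276, 0.0618172213435173), 89.3155288696289) [0.01963558 0.02522605 0.02883056]
 brass [162.875   9.875] 12 [1.1053 0.4076 0.036 ]
 brass [213.9   7.8] 5 [1.108  0.3204 0.036 ]
 brass [190.16666667  20.        ] 18 [1.0863 0.3604 0.036 ]
 brass [139.125  18.375] 8 [1.0904 0.4477 0.036 ]
 brass [146.25  21.25] 6 [1.085  0.4353 0.036 ]
 brass [196.5  28.9] 15 [1.07   0.3492 0.036 ]
 brass [212.5   26.25] 6 [1.0745 0.3221 0.036 ]
 brass [189.80769231  36.57692308] 13 [1.0563 0.3602 0.036 ]
 brass [214.25  34.  ] 6 [1.0604 0.3188 0.036 ]
 brass [98.19230769 54.23076923] 13 [1.0264 0.5147 0.036 ]
 brass [107.25  61.05] 10 [1.014  0.4988 0.036 ]
 brass [220.5         61.23529412] 17 [1.0113 0.3071 0.036 ]
 brass [102.25  61
[... 768 characters left out ...]
0.1002] 0.1045
 bench 868 ((0.5872064828872681, -0.18438389897346497), (0.2317880392074585, 0.06917216628789902), 89.17288970947266) [0.01803131 0.02484118 0.0282005 ]
 brass [224.25 213.75] 12 [ 0.5839 -0.3177  0.036 ]
 brass [ 53.25   217.3125] 8 [ 0.7583 -0.5684  0.036 ]
 brass [ 29.1 220.5] 5 [ 0.7874 -0.5976  0.036 ]
 brass [421.71428571 311.57142857] 7 [0.5891 0.0979 0.036 ]
 brass [411.875 317.5  ] 12 [0.6077 0.0914 0.036 ]
 brass [431.  323.9] 15 [0.6027 0.1226 0.036 ]
 brass [420.96428571 328.71428571] 14 [0.6192 0.1146 0.036 ]
 brass [444.75   336.5625] 8 [0.6127 0.1524 0.036 ]
 brass [442.60526316 347.92105263] 57 [0.6332 0.1604 0.036 ]
 brass [543. 393.] 15 [0.6254 0.3176 0.036 ]
```

Call:
apply_moves:
  rows:
    - [[38, -24, 0, 0, 0, 0], [38, -24, 0, 0, 0, 0], [38, -24, 0, 0, 0, 0], [38, -24, 0, 0, 0, 0], [38, -24, 0, 0, 0, 0], [38, -24, 0, 0, 0, 0], [38, -24, 0, 0, 0, 0], [38, -24, 0, 0, 0, 0], [38, -24, 0, 0, 0, 0], [38, -24, 0, 0, 0, 0], [38, -24, 0, 0, 0, 0], [0, 0, 0, 0, 0, -0.13], [0, 0, 0, 0, 0, -0.13], [0, 0, 0, 0, 0, -0.13], [0, 0, 0, 0, 0, -0.13], [0, 0, 0, 0, 0, -0.13], [0, 0, 0, 0, 0, -0.13], [0, 0, 0, 0, 0, -0.13]]
  gripper: 70
  grip_force: 50

```text
t: 2.0
eef_pos: [0.4934, -0.2479, 0.2311]
ee_rot: [-0.0, 0.836, 0.549, -0.0]
wrist_force: [0.0, -0.8, 0.3]
gripper_width: 0.0595
finger_force: 0.0
```

```bash
cat > g.py <<'E'
import sys; from h import *; from scipy.spatial.transform import Rotation as Ro
def go(x,y,z,yaw):  # yaw of tool y, deg; prints turn then shift (mm) in the tool frame before / after the turn
    s=env.get_state(); R=Ro.from_quat(np.roll(s['ee_rot'],-1))
    a=np.radians(yaw); ty=np.array([np.cos(a),np.sin(a),0]); tz=np.array([0,0,-1]); 
    G=Ro.from_matrix(np.stack([np.cross(ty,tz),ty,tz],1)); d=(np.array([x,y,z])-s['eef_pos'])*1000
    print('t',round(s['t'],2),'pos',s['eef_pos'].round(4),'w',round(s['gripper_width'],4),'Fw',s['wrist_force'].round(1),'q',s['qpos'].round(2))
    print('turn',(R.inv()*G).as_rotvec().round(4),'shift before',R.inv().apply(d).round(1),'after',G.inv().apply(d).round(1))
if __name__=='__main__': go(*map(float,sys.argv[1:]))
E
python3 g.py .541 .121 .231 -23.5
python3 - <<'E'
from h import *
s=snap('top'); P=cloud(s); im=s['pixels']
# bench rack walls fit with wide limits
hsv=cv2.cvtColor(im,cv2.COLOR_RGB2HSV).astype(int)
E=P
m=(P[...,2]>.022)&(P[...,2]<.031)&(P[...,0]>.5)&(P[...,0]<.7)&(P[...,1]>-.4)&(P[...,1]<0)
print(cv2.minAreaRect(P[m][:,:2].astype(np.float32)))
a=cv2.resize(im[150:260,125:265],None,fx=5,fy=5,interpolation=cv2.INTER_CUBIC)
cv2.imwrite('pics/crop1.png',a[...,::-1])
E
```

```text
t 2.0 pos [ 0.4934 -0.2479  0.2311] w 0.0595 Fw [ 0.  -0.8  0.3] q [ 0.74  0.25 -0.4   1.56  0.1   1.35 -0.08]
turn [-0.0004 -0.0001  0.0015] shift before [ 3.574e+02 -1.029e+02  2.000e-01] after [ 3.573e+02 -1.034e+02  1.000e-01]
((0.5871384143829346, -0.1913137286901474), (0.24353978037834167, 0.06181171163916588), 89.30843353271484)
```

View pics/crop1.png

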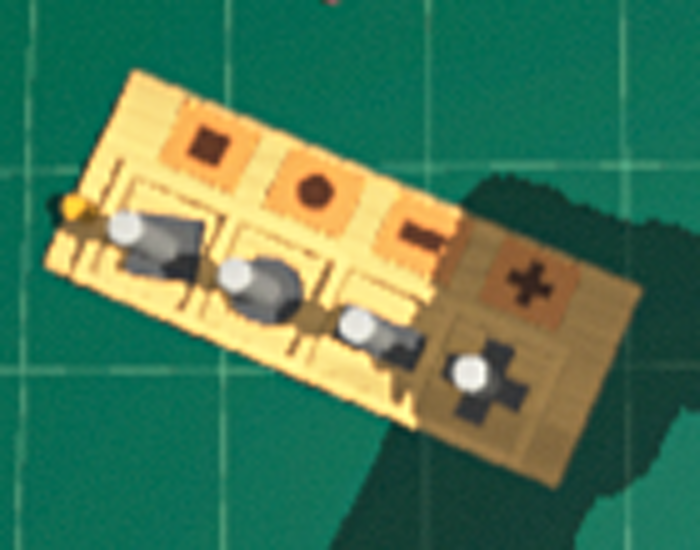

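The crop confirms the order from the pin: square, round, oblong, cross. The feet are roughly aligned with the rack; the cross shank is at about (470,372).

Call:
apply_moves:
  rows:
    - [[39.7, -11.4, 0, 0, 0, 0], [39.7, -11.4, 0, 0, 0, 0], [39.7, -11.4, 0, 0, 0, 0], [39.7, -11.4, 0, 0, 0, 0], [39.7, -11.4, 0, 0, 0, 0], [39.7, -11.4, 0, 0, 0, 0], [39.7, -11.4, 0, 0, 0, 0], [39.7, -11.4, 0, 0, 0, 0], [39.7, -11.4, 0, 0, 0, 0], [0, 0, 20, 0, 0, 0], [0, 0, 40, 0, 0, 0], [0, 0, 30, 0, 0, 0], [0, 0, 0, 0, 0, 0], [0, 0, 0, 0, 0, 0]]
  gripper: 70

```text
t: 3.45
eef_pos: [0.5433, 0.1205, 0.1418]
ee_rot: [-0.0, 0.838, 0.546, -0.0]
wrist_force: [0.7, 0.1, -0.4]
gripper_width: 0.0597
finger_force: 0.0
```

```bash
python3 g.py .541 .121 .053 -23.5
python3 - <<'E'
from h import *
s=snap('scene'); c=proj(s,[.541,.121,.1]).astype(int); print(c)
a=s['pixels'][c[1]-60:c[1]+60,c[0]-70:c[0]+70]
cv2.imwrite('pics/crop2.png',cv2.resize(a,None,fx=5,fy=5,interpolation=cv2.INTER_CUBIC)[...,::-1])
E
```

```text
t 3.45 pos [0.5433 0.1205 0.1418] w 0.0597 Fw [ 0.7  0.1 -0.4] q [ 0.22  0.36 -0.62  1.67  0.22  1.19 -0.87]
turn [-0.0007  0.0001 -0.0053] shift before [-0.5 -2.3 88.8] after [-0.5 -2.3 88.8]
[302 180]
```

View pics/crop2.png

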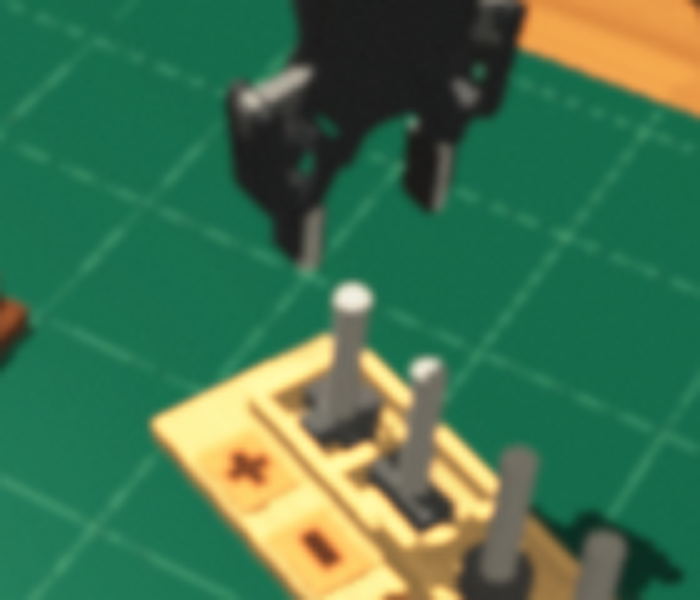

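The open fingers straddle the cross shank (352,300) as seen from the scene camera, so I'll descend and grip.

Call:
apply_moves:
  rows:
    - [[-0.5, -2.3, 20, 0, 0, 0], [0, 0, 25, 0, 0, 0], [0, 0, 25, 0, 0, 0], [0, 0, 18, 0, 0, 0], [0, 0, 0, 0, 0, 0]]

```text
t: 4.0
eef_pos: [0.5408, 0.1206, 0.053]
ee_rot: [-0.0, 0.838, 0.546, -0.001]
wrist_force: [-0.2, -0.8, -0.1]
gripper_width: 0.06
finger_force: 0.0
```

Call:
apply_moves:
  rows:
    - [[0, 0, 0, 0, 0, 0], [0, 0, 0, 0, 0, 0], [0, 0, 0, 0, 0, 0], [0, 0, 0, 0, 0, 0], [0, 0, 0, 0, 0, 0], [0, 0, 0, 0, 0, 0], [0, 0, -4, 0, 0, 0], [0, 0, -10, 0, 0, 0], [0, 0, -20, 0, 0, 0], [0, 0, -30, 0, 0, 0], [0, 0, -30, 0, 0, 0], [0, 0, -30, 0, 0, 0], [0, 0, -30, 0, 0, 0], [0, 0, -22, 0, 0, 0], [0, 0, 0, 0, 0, 0]]
  gripper: 0
  grip_force: 60

```text
t: 5.5
eef_pos: [0.5424, 0.1218, 0.2335]
ee_rot: [0.001, 0.837, 0.547, 0.003]
wrist_force: [0.9, -0.1, -2.0]
gripper_width: 0.0145
finger_force: 58.7
```

```bash
python3 g.py .587 -.102 .231 0
```

```text
t 5.5 pos [0.5424 0.1218 0.2335] w 0.0145 Fw [ 0.9 -0.1 -2. ] q [ 0.24  0.29 -0.64  1.54  0.18  1.36 -0.83]
turn [ 0.0059 -0.0025 -0.4137] shift before [-187.   130.7    2.5] after [-223.8   44.6    2.5]
```

Call:
apply_moves:
  rows:
    - [[0, 0, -6, 0, 0, -0.104], [0, 0, 0, 0, 0, -0.104], [0, 0, 0, 0, 0, -0.104], [0, 0, 0, 0, 0, -0.104], [-24, 4.5, 0, 0, 0, 0], [-38, 7.5, 0, 0, 0, 0], [-38, 7.5, 0, 0, 0, 0], [-38, 7.5, 0, 0, 0, 0], [-38, 7.5, 0, 0, 0, 0], [-30, 6, 0, 0, 0, 0], [-18, 4, 0, 0, 0, 0], [0, 0, 25, 0, 0, 0], [0, 0, 35, 0, 0, 0], [0, 0, 35, 0, 0, 0], [0, 0, 25, 0, 0, 0], [0, 0, 10, 0, 0, 0], [0, 0, 0, 0, 0, 0]]

```text
t: 7.2
eef_pos: [0.5849, -0.1021, 0.1038]
ee_rot: [-0.002, 0.706, 0.708, -0.001]
wrist_force: [0.4, 0.2, -1.8]
gripper_width: 0.0149
finger_force: 58.7
```

```bash
python3 g.py .587 -.102 .053 0
python3 - <<'E'
from h import *
s=snap('scene'); c=proj(s,[.587,-.13,.03]).astype(int); print(c)
a=s['pixels'][c[1]-60:c[1]+60,c[0]-70:c[0]+70]
b=cv2.resize(a,None,fx=5,fy=5,interpolation=cv2.INTER_CUBIC)
for y in(-.102,-.16,-.218,-.276):
    p=(proj(s,[.587,y,.012])-[c[0]-70,c[1]-60])*5; cv2.circle(b,tuple(int(v) for v in p),4,(0,255,255),-1)
cv2.imwrite('pics/crop3.png',b[...,::-1])
E
```

```text
t 7.2 pos [ 0.5849 -0.1021  0.1038] w 0.0149 Fw [ 0.4  0.2 -1.8] q [ 0.54  0.47 -0.56  1.6   0.27  1.15 -0.08]
turn [-0.0031 -0.0012  0.003 ] shift before [ 0.   2.2 50.8] after [ 0.1  2.1 50.8]
[204 171]
```

View pics/crop3.png

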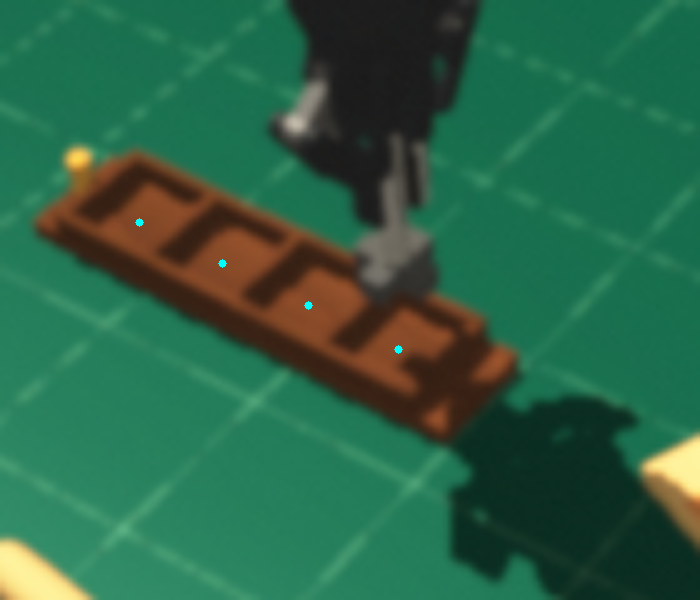

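The dots (bay floor centres from my estimates) sit in the bays, and the held cross is upright above bay 4. Lowering.

Call:
apply_moves:
  rows:
    - [[0, 2, 15, 0, 0, 0], [0, 0, 15, 0, 0, 0], [0, 0, 10, 0, 0, 0], [0, 0, 5, 0, 0, 0], [0, 0, 3, 0, 0, 0], [0, 0, 2, 0, 0, 0], [0, 0, 0, 0, 0, 0], [0, 0, 0, 0, 0, 0]]

```text
t: 8.05
eef_pos: [0.5883, -0.103, 0.0558]
ee_rot: [0.0, 0.706, 0.708, 0.0]
wrist_force: [-0.5, 0.1, -2.0]
gripper_width: 0.0148
finger_force: 59.1
```

Call:
apply_moves:
  rows:
    - [[0, 0, 1, 0, 0, 0], [0, 0, 1, 0, 0, 0], [0, 0, 0, 0, 0, 0]]

```text
t: 8.35
eef_pos: [0.5885, -0.103, 0.0551]
ee_rot: [0.001, 0.706, 0.708, 0.0]
wrist_force: [-5.0, 0.1, 10.3]
gripper_width: 0.0146
finger_force: 60.4
```

Call:
apply_moves:
  rows:
    - [[0, 0, 0, 0, 0, 0], [0, 0, 0, 0, 0, 0], [0, 0, 0, 0, 0, 0], [0, 0, 0, 0, 0, 0], [0, 0, 0, 0, 0, 0], [0, 0, -15, 0, 0, 0], [0, 0, -30, 0, 0, 0], [0, 0, -40, 0, 0, 0], [0, 0, -45, 0, 0, 0], [0, 0, -45, 0, 0, 0]]
  gripper: 70

```text
t: 9.35
eef_pos: [0.5877, -0.1026, 0.2313]
ee_rot: [0.0, 0.706, 0.708, 0.0]
wrist_force: [0.2, 0.1, -0.0]
gripper_width: 0.0597
finger_force: 0.0
```

```bash
python3 g.py .5635 .1725 .231 -23.5
cat > chk.py <<'E'
from h import *
for n in('top','scene'):
    s=snap(n); P=cloud(s); Z=P[...,2]; hsv=cv2.cvtColor(s['pixels'],cv2.COLOR_RGB2HSV).astype(int)
    m=((Z>.06)&(Z<.108)&(P[...,0]>.4)&(P[...,0]<.7)&(P[...,1]>-.35)&(P[...,1]<.4)&(hsv[...,1]<90)).astype(np.uint8)
    k,l,st,c=cv2.connectedComponentsWithStats(m)
    for i in range(1,k):
        if st[i,4]>15:
            q=P[l==i]; top=q[q[:,2]>q[:,2].max()-.012]
            print(n,st[i,4],'mean',q.mean(0).round(4),'top',top.mean(0).round(4),'zmax',q[:,2].max().round(4))
E
python3 chk.py
```

```text
t 9.35 pos [ 0.5877 -0.1026  0.2313] w 0.0597 Fw [ 0.2  0.1 -0. ] q [ 0.56  0.38 -0.58  1.43  0.21  1.39 -0.03]
turn [ 7.000e-04 -3.000e-04  4.127e-01] shift before [275.2 -23.5   0.3] after [ 242.7 -131.9    0.3]
top 64 mean [0.6068 0.2743 0.0927] top [0.6076 0.2759 0.1005] zmax 0.1054
top 54 mean [ 0.5859 -0.1017  0.0943] top [ 0.5866 -0.1032  0.1019] zmax 0.1068
top 59 mean [0.5847 0.2246 0.0944] top [0.5855 0.2261 0.1012] zmax 0.1062
top 56 mean [0.5615 0.1701 0.0951] top [0.5622 0.1714 0.1015] zmax 0.1058
scene 101 mean [ 0.5902 -0.101   0.0862] top [ 0.5885 -0.1023  0.0998] zmax 0.1043
scene 104 mean [0.5662 0.1735 0.0878] top [0.5643 0.1721 0.0999] zmax 0.1045
scene 124 mean [0.59   0.2281 0.0868] top [0.5881 0.2271 0.1004] zmax 0.1049
scene 128 mean [0.6121 0.2775 0.0875] top [0.6101 0.2773 0.1001] zmax 0.1043
```

Call:
apply_moves:
  rows:
    - [[0, 0, 0, 0, 0, 0.103], [0, 0, 0, 0, 0, 0.103], [0, 0, 0, 0, 0, 0.103], [0, 0, 0, 0, 0, 0.103], [22, -11.6, 0, 0, 0, 0], [40, -22, 0, 0, 0, 0], [40, -22, 0, 0, 0, 0], [40, -22, 0, 0, 0, 0], [40, -22, 0, 0, 0, 0], [40, -22, 0, 0, 0, 0], [20, -10, 0, 0, 0, 0], [0, 0, 20, 0, 0, 0], [0, 0, 40, 0, 0, 0], [0, 0, 30, 0, 0, 0], [0, 0, 0, 0, 0, 0], [0, 0, 0, 0, 0, 0]]

```text
t: 11.05
eef_pos: [0.5639, 0.1717, 0.1395]
ee_rot: [-0.0, 0.836, 0.548, 0.0]
wrist_force: [0.4, 0.4, 0.8]
gripper_width: 0.06
finger_force: 0.0
```

```bash
python3 g.py .5633 .1718 .054 -23.5
```

```text
t 11.05 pos [0.5639 0.1717 0.1395] w 0.06 Fw [0.4 0.4 0.8] q [ 0.12  0.44 -0.62  1.58  0.26  1.21 -0.96]
turn [-0.     -0.0004  0.0003] shift before [-0.1 -0.6 85.5] after [-0.1 -0.6 85.5]
```

Total descent 175, so 85 mm more.

Call:
apply_moves:
  rows:
    - [[0, -0.6, 25, 0, 0, 0], [0, 0, 30, 0, 0, 0], [0, 0, 22, 0, 0, 0], [0, 0, 8, 0, 0, 0], [0, 0, 0, 0, 0, 0]]

```text
t: 11.55
eef_pos: [0.5638, 0.1719, 0.0543]
ee_rot: [0.0, 0.836, 0.548, 0.0]
wrist_force: [-0.3, 0.7, -0.2]
gripper_width: 0.06
finger_force: 0.0
```

Call:
apply_moves:
  rows:
    - [[0, 0, 0, 0, 0, 0], [0, 0, 0, 0, 0, 0], [0, 0, 0, 0, 0, 0], [0, 0, 0, 0, 0, 0], [0, 0, 0, 0, 0, 0], [0, 0, 0, 0, 0, 0], [0, 0, -5, 0, 0, 0], [0, 0, -10, 0, 0, 0], [0, 0, -20, 0, 0, 0], [0, 0, -30, 0, 0, 0], [0, 0, -30, 0, 0, 0], [0, 0, -30, 0, 0, 0], [0, 0, -30, 0, 0, 0], [0, 0, -20, 0, 0, 0], [0, 0, 0, 0, 0, 0]]
  gripper: 0

```text
t: 13.05
eef_pos: [0.5644, 0.1726, 0.2321]
ee_rot: [0.001, 0.836, 0.549, 0.003]
wrist_force: [-0.3, 0.7, -3.2]
gripper_width: 0.0145
finger_force: 58.6
```

```bash
python3 g.py .587 -.160 .231 0
```

```text
t 13.05 pos [0.5644 0.1726 0.2321] w 0.0145 Fw [-0.3  0.7 -3.2] q [ 0.13  0.37 -0.64  1.45  0.22  1.39 -0.92]
turn [ 0.0051 -0.0028 -0.4096] shift before [-296.1  153.2    0.7] after [-332.6   22.6    1.1]
```

Call:
apply_moves:
  rows:
    - [[0, 0, 0, 0, 0, -0.103], [0, 0, 0, 0, 0, -0.103], [0, 0, 0, 0, 0, -0.103], [0, 0, 0, 0, 0, -0.103], [-20, 1.6, 0, 0, 0, 0], [-41, 2.8, 0, 0, 0, 0], [-41, 2.8, 0, 0, 0, 0], [-41, 2.8, 0, 0, 0, 0], [-41, 2.8, 0, 0, 0, 0], [-41, 2.8, 0, 0, 0, 0], [-41, 2.8, 0, 0, 0, 0], [-41, 2.8, 0, 0, 0, 0], [-25, 1.4, 0, 0, 0, 0], [0, 0, 25, 0, 0, 0], [0, 0, 35, 0, 0, 0], [0, 0, 35, 0, 0, 0], [0, 0, 25, 0, 0, 0], [0, 0, 5, 0, 0, 0], [0, 0, 0, 0, 0, 0]]

```text
t: 14.95
eef_pos: [0.5854, -0.16, 0.102]
ee_rot: [-0.001, 0.706, 0.708, -0.001]
wrist_force: [-0.0, -0.1, -1.6]
gripper_width: 0.0146
finger_force: 58.7
```

```bash
python3 g.py .587 -.160 .054 0
python3 - <<'E'
from h import *
s=snap('scene'); c=proj(s,[.587,-.13,.03]).astype(int)
a=s['pixels'][c[1]-60:c[1]+60,c[0]-70:c[0]+70]
b=cv2.resize(a,None,fx=5,fy=5,interpolation=cv2.INTER_CUBIC)
cv2.imwrite('pics/crop4.png',b[...,::-1])
E
```

```text
t 14.95 pos [ 0.5854 -0.16    0.102 ] w 0.0146 Fw [-0.  -0.1 -1.6] q [ 0.62  0.5  -0.55  1.57  0.27  1.16  0.02]
turn [-0.0028 -0.0012  0.0022] shift before [-0.1  1.7 48. ] after [-0.   1.6 48. ]
```

View pics/crop4.png

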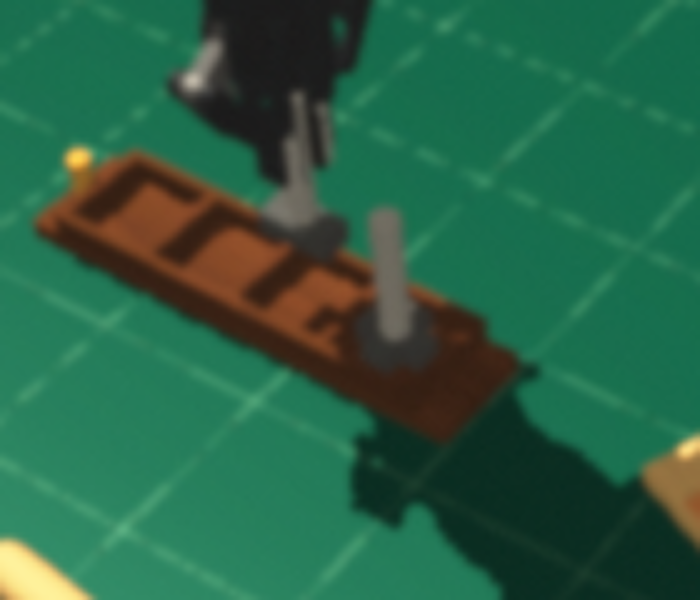

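The cross stands upright in bay 4, and the held oblong is aligned with the rack above bay 3. Lowering.

Call:
apply_moves:
  rows:
    - [[0, 1, 15, 0, 0, 0], [0, 0, 15, 0, 0, 0], [0, 0, 10, 0, 0, 0], [0, 0, 5, 0, 0, 0], [0, 0, 3, 0, 0, 0], [0, 0, 1, 0, 0, 0], [0, 0, 1, 0, 0, 0], [0, 0, 0, 0, 0, 0]]

```text
t: 15.8
eef_pos: [0.5875, -0.1602, 0.0548]
ee_rot: [0.0, 0.706, 0.708, -0.0]
wrist_force: [-6.4, 1.6, 8.2]
gripper_width: 0.0147
finger_force: 60.3
```

Contact on the floor at the same height as before. Release, then back for the round stamp.

Call:
apply_moves:
  rows:
    - [[0, 0, 0, 0, 0, 0], [0, 0, 0, 0, 0, 0], [0, 0, 0, 0, 0, 0], [0, 0, 0, 0, 0, 0], [0, 0, 0, 0, 0, 0], [0, 0, -15, 0, 0, 0], [0, 0, -30, 0, 0, 0], [0, 0, -40, 0, 0, 0], [0, 0, -45, 0, 0, 0], [0, 0, -45, 0, 0, 0]]
  gripper: 70

```text
t: 16.8
eef_pos: [0.5872, -0.1599, 0.2313]
ee_rot: [0.0, 0.706, 0.708, 0.0]
wrist_force: [0.6, -0.7, -0.2]
gripper_width: 0.0595
finger_force: 0.0
```

```bash
python3 g.py .5868 .2266 .231 -23.5; python3 chk.py
```

```text
t 16.8 pos [ 0.5872 -0.1599  0.2313] w 0.0595 Fw [ 0.6 -0.7 -0.2] q [ 0.63  0.4  -0.57  1.4   0.22  1.4   0.06]
turn [ 7.000e-04 -2.000e-04  4.127e-01] shift before [3.865e+02 6.000e-01 3.000e-01] after [ 3.543e+02 -1.545e+02  3.000e-01]
top 65 mean [0.6068 0.2742 0.0922] top [0.6076 0.2759 0.1005] zmax 0.1041
top 56 mean [ 0.5859 -0.1019  0.0937] top [ 0.5864 -0.1031  0.1005] zmax 0.1051
top 61 mean [ 0.5852 -0.1582  0.0945] top [ 0.5857 -0.1597  0.1016] zmax 0.1059
top 60 mean [0.5849 0.2248 0.0929] top [0.5857 0.2264 0.1003] zmax 0.104
scene 99 mean [ 0.5894 -0.1573  0.0856] top [ 0.5879 -0.1586  0.1   ] zmax 0.1043
scene 103 mean [ 0.5902 -0.101   0.0858] top [ 0.5889 -0.1023  0.0994] zmax 0.103
scene 124 mean [0.5899 0.228  0.0868] top [0.588  0.2275 0.1003] zmax 0.1043
scene 121 mean [0.612  0.278  0.0881] top [0.6101 0.2772 0.1002] zmax 0.1047
```

Call:
apply_moves:
  rows:
    - [[0, 0, 0, 0, 0, 0.103], [0, 0, 0, 0, 0, 0.103], [0, 0, 0, 0, 0, 0.103], [0, 0, 0, 0, 0, 0.103], [24, -10.5, 0, 0, 0, 0], [38.8, -17, 0, 0, 0, 0], [38.8, -17, 0, 0, 0, 0], [38.8, -17, 0, 0, 0, 0], [38.8, -17, 0, 0, 0, 0], [38.8, -17, 0, 0, 0, 0], [38.8, -17, 0, 0, 0, 0], [38.8, -17, 0, 0, 0, 0], [38.8, -17, 0, 0, 0, 0], [20, -8, 0, 0, 0, 0], [0, 0, 20, 0, 0, 0], [0, 0, 40, 0, 0, 0], [0, 0, 30, 0, 0, 0], [0, 0, 0, 0, 0, 0], [0, 0, 0, 0, 0, 0]]

```text
t: 18.8
eef_pos: [0.5872, 0.2265, 0.1395]
ee_rot: [-0.0, 0.836, 0.548, 0.0]
wrist_force: [-0.2, 0.4, 0.9]
gripper_width: 0.0595
finger_force: 0.0
```

```bash
python3 g.py .5868 .2266 .054 -23.5
```

```text
t 18.8 pos [0.5872 0.2265 0.1395] w 0.0595 Fw [-0.2  0.4  0.9] q [ 0.02  0.52 -0.62  1.46  0.31  1.25 -1.04]
turn [-0.     -0.0004  0.0002] shift before [-0.1 -0.4 85.5] after [-0.  -0.4 85.5]
```

Call:
apply_moves:
  rows:
    - [[0, -0.4, 25, 0, 0, 0], [0, 0, 30, 0, 0, 0], [0, 0, 22, 0, 0, 0], [0, 0, 8, 0, 0, 0], [0, 0, 0, 0, 0, 0]]

```text
t: 19.3
eef_pos: [0.5872, 0.2268, 0.0544]
ee_rot: [0.0, 0.836, 0.548, 0.0]
wrist_force: [0.1, 0.1, 0.8]
gripper_width: 0.0597
finger_force: 0.0
```

Call:
apply_moves:
  rows:
    - [[0, 0, 0, 0, 0, 0], [0, 0, 0, 0, 0, 0], [0, 0, 0, 0, 0, 0], [0, 0, 0, 0, 0, 0], [0, 0, 0, 0, 0, 0], [0, 0, 0, 0, 0, 0], [0, 0, -5, 0, 0, 0], [0, 0, -10, 0, 0, 0], [0, 0, -20, 0, 0, 0], [0, 0, -30, 0, 0, 0], [0, 0, -30, 0, 0, 0], [0, 0, -30, 0, 0, 0], [0, 0, -30, 0, 0, 0], [0, 0, -20, 0, 0, 0], [0, 0, 0, 0, 0, 0]]
  gripper: 0

```text
t: 20.8
eef_pos: [0.5877, 0.2275, 0.2324]
ee_rot: [0.001, 0.836, 0.548, 0.003]
wrist_force: [0.3, -0.2, -2.7]
gripper_width: 0.0146
finger_force: 58.6
```

```bash
python3 g.py .587 -.218 .231 0
```

```text
t 20.8 pos [0.5877 0.2275 0.2324] w 0.0146 Fw [ 0.3 -0.2 -2.7] q [ 0.02  0.46 -0.64  1.33  0.27  1.43 -1.02]
turn [ 0.0049 -0.0034 -0.4098] shift before [-4.089e+02  1.768e+02  3.000e-01] after [-445.5   -0.7    1.4]
```

Call:
apply_moves:
  rows:
    - [[0, 0, 0, 0, 0, -0.103], [0, 0, 0, 0, 0, -0.103], [0, 0, 0, 0, 0, -0.103], [0, 0, 0, 0, 0, -0.103], [-20, 0, 0, 0, 0, 0], [-40, 0, 0, 0, 0, 0], [-40, 0, 0, 0, 0, 0], [-40, 0, 0, 0, 0, 0], [-40, 0, 0, 0, 0, 0], [-40, 0, 0, 0, 0, 0], [-40, 0, 0, 0, 0, 0], [-40, 0, 0, 0, 0, 0], [-40, 0, 0, 0, 0, 0], [-40, 0, 0, 0, 0, 0], [-40, 0, 0, 0, 0, 0], [-25, 0, 0, 0, 0, 0], [0, 0, 0, 0, 0, 0]]

```text
t: 22.5
eef_pos: [0.5856, -0.2246, 0.2259]
ee_rot: [-0.001, 0.709, 0.705, -0.002]
wrist_force: [0.6, -0.6, -2.4]
gripper_width: 0.0147
finger_force: 58.7
```

Call:
apply_moves:
  rows:
    - [[0, 0, 25, 0, 0, 0], [0, 0, 35, 0, 0, 0], [0, 0, 35, 0, 0, 0], [0, 0, 25, 0, 0, 0], [0, 0, 5, 0, 0, 0], [0, 0, 0, 0, 0, 0]]

```text
t: 23.1
eef_pos: [0.5868, -0.2177, 0.1022]
ee_rot: [-0.001, 0.706, 0.708, -0.0]
wrist_force: [0.2, 0.3, -1.8]
gripper_width: 0.0149
finger_force: 58.7
```

```bash
python3 g.py .587 -.218 .054 0
```

```text
t 23.1 pos [ 0.5868 -0.2177  0.1022] w 0.0149 Fw [ 0.2  0.3 -1.8] q [ 0.7   0.54 -0.55  1.51  0.3   1.18  0.1 ]
turn [-0.0024 -0.0014  0.0028] shift before [-0.4  0.3 48.2] after [-0.3  0.2 48.2]
```

Call:
apply_moves:
  rows:
    - [[0, 0, 15, 0, 0, 0], [0, 0, 15, 0, 0, 0], [0, 0, 10, 0, 0, 0], [0, 0, 5, 0, 0, 0], [0, 0, 3, 0, 0, 0], [0, 0, 1, 0, 0, 0], [0, 0, 1, 0, 0, 0], [0, 0, 0, 0, 0, 0]]

```text
t: 23.9
eef_pos: [0.5877, -0.2186, 0.0549]
ee_rot: [0.0, 0.706, 0.708, -0.0]
wrist_force: [-5.7, 1.0, 8.6]
gripper_width: 0.0143
finger_force: 60.2
```

Call:
apply_moves:
  rows:
    - [[0, 0, 0, 0, 0, 0], [0, 0, 0, 0, 0, 0], [0, 0, 0, 0, 0, 0], [0, 0, 0, 0, 0, 0], [0, 0, 0, 0, 0, 0], [0, 0, -15, 0, 0, 0], [0, 0, -30, 0, 0, 0], [0, 0, -40, 0, 0, 0], [0, 0, -45, 0, 0, 0], [0, 0, -45, 0, 0, 0]]
  gripper: 70

```text
t: 24.9
eef_pos: [0.5873, -0.2181, 0.2313]
ee_rot: [0.0, 0.706, 0.708, 0.0]
wrist_force: [0.5, 0.3, 0.4]
gripper_width: 0.0598
finger_force: 0.0
```

```bash
python3 g.py .6087 .2767 .231 -23.5; python3 chk.py
```

```text
t 24.9 pos [ 0.5873 -0.2181  0.2313] w 0.0598 Fw [0.5 0.3 0.4] q [ 0.71  0.45 -0.58  1.34  0.24  1.42  0.14]
turn [ 7.000e-04 -2.000e-04  4.127e-01] shift before [4.948e+02 2.260e+01 3.000e-01] after [ 4.623e+02 -1.777e+02  3.000e-01]
top 64 mean [0.6067 0.2742 0.0925] top [0.6075 0.2758 0.1007] zmax 0.1047
top 70 mean [ 0.5856 -0.2155  0.0914] top [ 0.5861 -0.2174  0.1006] zmax 0.1042
top 56 mean [ 0.5859 -0.1019  0.0942] top [ 0.5864 -0.1029  0.1009] zmax 0.1042
top 61 mean [ 0.5852 -0.1583  0.0945] top [ 0.5858 -0.1599  0.1016] zmax 0.1053
scene 102 mean [ 0.589  -0.2153  0.0855] top [ 0.5878 -0.2166  0.0998] zmax 0.1037
scene 98 mean [ 0.5894 -0.1574  0.0857] top [ 0.588  -0.1585  0.1003] zmax 0.1046
scene 100 mean [ 0.5906 -0.1007  0.0861] top [ 0.5896 -0.102   0.1001] zmax 0.1051
scene 123 mean [0.6121 0.278  0.0879] top [0.6101 0.2772 0.1005] zmax 0.1048
```

Call:
apply_moves:
  rows:
    - [[0, 0, 0, 0, 0, 0.103], [0, 0, 0, 0, 0, 0.103], [0, 0, 0, 0, 0, 0.103], [0, 0, 0, 0, 0, 0.103], [20, -8, 0, 0, 0, 0], [39, -15, 0, 0, 0, 0], [39, -15, 0, 0, 0, 0], [39, -15, 0, 0, 0, 0], [39, -15, 0, 0, 0, 0], [39, -15, 0, 0, 0, 0], [39, -15, 0, 0, 0, 0], [39, -15, 0, 0, 0, 0], [39, -15, 0, 0, 0, 0], [39, -15, 0, 0, 0, 0], [39, -15, 0, 0, 0, 0], [39, -15, 0, 0, 0, 0], [13.3, -4.7, 0, 0, 0, 0], [0, 0, 0, 0, 0, 0]]

```text
t: 26.8
eef_pos: [0.6075, 0.28, 0.2288]
ee_rot: [-0.001, 0.835, 0.551, 0.0]
wrist_force: [-0.9, 0.8, 0.3]
gripper_width: 0.0599
finger_force: 0.0
```

Call:
apply_moves:
  rows:
    - [[0, 0, 20, 0, 0, 0], [0, 0, 40, 0, 0, 0], [0, 0, 30, 0, 0, 0], [0, 0, 0, 0, 0, 0], [0, 0, 0, 0, 0, 0]]

```text
t: 27.3
eef_pos: [0.6095, 0.2747, 0.1393]
ee_rot: [0.0, 0.837, 0.548, -0.0]
wrist_force: [-0.3, -0.0, 2.2]
gripper_width: 0.0595
finger_force: 0.0
```

```bash
python3 g.py .6087 .2767 .054 -23.5
```

```text
t 27.3 pos [0.6095 0.2747 0.1393] w 0.0595 Fw [-0.3 -0.   2.2] q [-0.07  0.61 -0.63  1.34  0.36  1.3  -1.11]
turn [ 0.0004  0.0003 -0.0017] shift before [ 1.5 -1.6 85.3] after [ 1.5 -1.5 85.3]
```

Call:
apply_moves:
  rows:
    - [[0.5, -0.7, 25, 0, 0, 0], [0, 0, 30, 0, 0, 0], [0, 0, 22, 0, 0, 0], [0, 0, 8, 0, 0, 0], [0, 0, 0, 0, 0, 0]]

```text
t: 27.8
eef_pos: [0.6091, 0.2768, 0.0544]
ee_rot: [0.0, 0.836, 0.548, 0.0]
wrist_force: [0.3, 0.6, 1.0]
gripper_width: 0.0596
finger_force: 0.0
```

Call:
apply_moves:
  rows:
    - [[0, 0, 0, 0, 0, 0], [0, 0, 0, 0, 0, 0], [0, 0, 0, 0, 0, 0], [0, 0, 0, 0, 0, 0], [0, 0, 0, 0, 0, 0], [0, 0, 0, 0, 0, 0], [0, 0, -5, 0, 0, 0], [0, 0, -10, 0, 0, 0], [0, 0, -20, 0, 0, 0], [0, 0, -30, 0, 0, 0], [0, 0, -30, 0, 0, 0], [0, 0, -30, 0, 0, 0], [0, 0, -30, 0, 0, 0], [0, 0, -20, 0, 0, 0], [0, 0, 0, 0, 0, 0]]
  gripper: 0

```text
t: 29.3
eef_pos: [0.6093, 0.2782, 0.2325]
ee_rot: [0.0, 0.836, 0.548, 0.003]
wrist_force: [-0.2, 0.2, -1.3]
gripper_width: 0.0144
finger_force: 58.5
```

```bash
python3 g.py .587 -.276 .231 0
```

```text
t 29.3 pos [0.6093 0.2782 0.2325] w 0.0144 Fw [-0.2  0.2 -1.3] q [-0.08  0.56 -0.64  1.21  0.32  1.47 -1.09]
turn [ 0.0046 -0.004  -0.4098] shift before [-5.172e+02  2.003e+02 -2.000e-01] after [-554.2  -22.3    1.5]
```

Call:
apply_moves:
  rows:
    - [[0, 0, 0, 0, 0, -0.103], [0, 0, 0, 0, 0, -0.103], [0, 0, 0, 0, 0, -0.103], [0, 0, 0, 0, 0, -0.103], [-20, -1, 0, 0, 0, 0], [-39.5, -1.6, 0, 0, 0, 0], [-39.5, -1.6, 0, 0, 0, 0], [-39.5, -1.6, 0, 0, 0, 0], [-39.5, -1.6, 0, 0, 0, 0], [-39.5, -1.6, 0, 0, 0, 0], [-39.5, -1.6, 0, 0, 0, 0], [-39.5, -1.6, 0, 0, 0, 0], [-39.5, -1.6, 0, 0, 0, 0], [-39.5, -1.6, 0, 0, 0, 0], [-39.5, -1.6, 0, 0, 0, 0], [-39.5, -1.6, 0, 0, 0, 0], [-39.5, -1.6, 0, 0, 0, 0], [-39.5, -1.6, 0, 0, 0, 0], [-20, -0.5, 0, 0, 0, 0], [0, 0, 0, 0, 0, 0]]

```text
t: 31.3
eef_pos: [0.5854, -0.2811, 0.2262]
ee_rot: [-0.001, 0.709, 0.706, -0.001]
wrist_force: [-0.6, -0.0, -1.6]
gripper_width: 0.0143
finger_force: 58.6
```

Call:
apply_moves:
  rows:
    - [[0, 0, 25, 0, 0, 0], [0, 0, 35, 0, 0, 0], [0, 0, 35, 0, 0, 0], [0, 0, 25, 0, 0, 0], [0, 0, 5, 0, 0, 0], [0, 0, 0, 0, 0, 0]]

```text
t: 31.9
eef_pos: [0.5869, -0.275, 0.1025]
ee_rot: [-0.001, 0.706, 0.708, -0.0]
wrist_force: [-0.1, -0.5, -0.6]
gripper_width: 0.0143
finger_force: 58.7
```

```bash
python3 g.py .587 -.276 .054 0
```

```text
t 31.9 pos [ 0.5869 -0.275   0.1025] w 0.0143 Fw [-0.1 -0.5 -0.6] q [ 0.78  0.59 -0.57  1.45  0.32  1.21  0.17]
turn [-0.0018 -0.0017  0.0036] shift before [-1.1  0.2 48.5] after [-1.   0.1 48.5]
```

Call:
apply_moves:
  rows:
    - [[-0.3, 0, 15, 0, 0, 0], [0, 0, 15, 0, 0, 0], [0, 0, 10, 0, 0, 0], [0, 0, 5, 0, 0, 0], [0, 0, 3, 0, 0, 0], [0, 0, 1, 0, 0, 0], [0, 0, 1, 0, 0, 0], [0, 0, 0, 0, 0, 0]]

```text
t: 32.7
eef_pos: [0.5873, -0.2768, 0.0549]
ee_rot: [0.0, 0.706, 0.708, -0.0]
wrist_force: [-4.7, 1.9, 7.4]
gripper_width: 0.0142
finger_force: 60.1
```

Call:
apply_moves:
  rows:
    - [[0, 0, 0, 0, 0, 0], [0, 0, 0, 0, 0, 0], [0, 0, 0, 0, 0, 0], [0, 0, 0, 0, 0, 0], [0, 0, 0, 0, 0, 0], [0, 0, -15, 0, 0, 0], [0, 0, -30, 0, 0, 0], [0, 0, -40, 0, 0, 0], [0, 0, -45, 0, 0, 0], [0, 0, -45, 0, 0, 0], [0, 0, 0, 0, 0, 0], [0, 0, 0, 0, 0, 0]]
  gripper: 70

```text
t: 33.9
eef_pos: [0.5881, -0.2768, 0.231]
ee_rot: [0.002, 0.706, 0.708, 0.001]
wrist_force: [0.4, -0.1, -0.9]
gripper_width: 0.0598
finger_force: 0.0
```

```bash
python3 chk.py; python3 - <<'E'
from h import *
s=snap('scene'); c=proj(s,[.587,-.18,.03]).astype(int)
a=s['pixels'][c[1]-60:c[1]+60,c[0]-70:c[0]+70]
b=cv2.resize(a,None,fx=5,fy=5,interpolation=cv2.INTER_CUBIC)
cv2.imwrite('pics/crop5.png',b[...,::-1])
E
```

```text
top 69 mean [ 0.5856 -0.2156  0.0916] top [ 0.5864 -0.2172  0.1009] zmax 0.1054
top 76 mean [ 0.5852 -0.2739  0.091 ] top [ 0.5861 -0.2756  0.1011] zmax 0.1047
top 56 mean [ 0.5859 -0.1019  0.0937] top [ 0.5865 -0.1031  0.1006] zmax 0.1044
top 62 mean [ 0.5852 -0.1582  0.0937] top [ 0.5858 -0.1596  0.101 ] zmax 0.1056
scene 98 mean [ 0.5884 -0.2738  0.0857] top [ 0.5875 -0.2752  0.1006] zmax 0.1057
scene 103 mean [ 0.5889 -0.2153  0.0852] top [ 0.5877 -0.2165  0.0996] zmax 0.1047
scene 97 mean [ 0.5892 -0.1573  0.0851] top [ 0.5877 -0.1583  0.1   ] zmax 0.1053
scene 102 mean [ 0.59   -0.101   0.0859] top [ 0.5888 -0.1025  0.0993] zmax 0.1037
```

View pics/crop5.png

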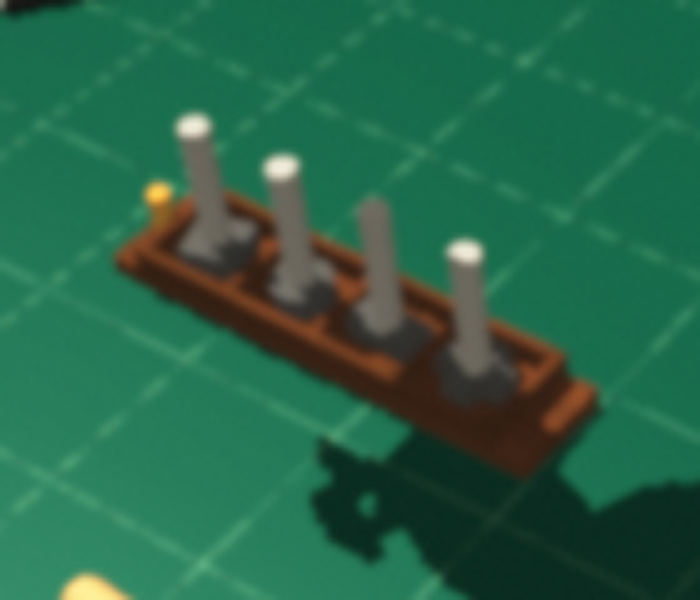

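All four stamps stand upright in their bays; from the pin (158,195) they run square, round, oblong, cross. The gripper is clear of them.

```bash
python3 -c "
from workcell import env
print(env.sign_off())"
```

```text
the job is handed in; nothing more can be done
None
```

The four stamps now stand upright on the floors of their own bays in the dark rack, in the order square, round, oblong, cross from the pin, and the job is handed in; sign-off gave no verdict.

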